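# Clamp the sample cup with the ratchet press

### The arm

A 6-joint arm with a two-finger parallel gripper is mounted at the origin on a cart in front of the work surface, level with it; the furniture and walls round the work are solid. World frame = base frame: x ahead of the robot, y to its left, z up, the work surface at z = 0. Lengths are in mm, angles in degrees, forces in N, time in s.
With the tool pointing down it reaches from about 250 to 850 mm from the base axis. Payload 12.5 kg.
Tool frame: the origin (TCP) lies on the front face of the gripper's body, between the roots of the fingers; the fingertips stand 84 mm ahead of it and the grasp point (between the pads) lies 65 mm ahead of it (ctrl.hold_point_z is the distance from the TCP to the grasp point, in mm); z points along the fingers, x is the direction in which the jaws open and shut, and the axes are right-handed (so a half turn about z gives the same grasp; the last joint's range is limited). The gripper opens to 93 mm and grips with 3 to 60 N. Pads are 15 mm wide; open, the fingers measure 128 mm over their backs; the gripper's body (75 mm by 188 mm) begins 65 mm behind the grasp point.
Start: joints at [-80.42, 20.094, 94.641, -0, 65.266, -4.847], TCP at [137.052, -532.637, 302.733] pointing down, gripper open.
Joint ranges: [-157.81, 157.81], [-45, 120.19], [0.68, 151.7], [-89.99, 269.99], [4.06, 180], [-164.3, 164.3]. Speed limits (degrees/s): [127.2, 127.2, 159.86, 180, 180, 180].

### API

Orientations are given as a 3x3 rotation matrix whose columns are the frame's x, y, z axes.
In Python, from station import telemetry, cams, job, ctrl gives the robot as it stands.
- The arm moves only by the tool step_arm, never from a script. Its argument "increments" is text: rows parted by semicolons, each of 5 numbers parted by spaces: the shift along the tool's x, y, z in mm, then the turn about the tool's z in units of 8 degrees (1.0 is 8 degrees), then the closure, from 0 (fully open) to 1 (shut). In form: tx ty tz twist claw; .... A call has exactly 5 rows; each row shifts and turns the commanded pose from where the row before left it, along the tool's axes as they then stand; what a row does not reach is not made up. A row lasts 1/8 s, in which the tool goes at most 62.5 mm and 10.7 degrees, less where a joint would pass 70% of its speed; a pose out of reach is approached as far as the arm can. A call is refused whole if a number of a shift passes 62.5 or a number of a turn 1, either way. A call with a gripper value outside its range is refused whole. The fingers move at their own pace and stop on an object; the grip force is fixed at half the most. Time passes only in rows, so rows that do not move let the fingers close, or fill a call up. It gives the time, the measured TCP pose, the force and the opening at its end, in the units of the state.
- telemetry.read_state(): the state, without advancing time (a new reading comes with each control period).
- cams.capture(name): name is "side" or "top"; returns a dict with "pixels" (480x640x3 uint8, red, green, blue), "K" (3x3 intrinsics, pixels), "R" (3x3) and "t" (3): a world point X has camera coordinates R X + t. Camera axes: x right, y down, z forward; pixel columns grow to the right and rows downward; lengths in mm; the calibration is good to about 2 mm. A picture is of the moment at which its call begins. There is no depth.
- job.sign_off(): hands the job in, once; it reports no verdict.
Trained networks look in a picture, given as the dict that the camera call returned (one of the last four; its "shot" number tells which), for a name from the list of things; names that differ only in an ending like _2 or _b are one class to them, and where a whole thing is asked for, a point or a joint stands for the part that bears it (a point fixed in the world has none). Each returns a list of dicts, best first, with "score" (0 to 1); they miss things now and then, are a little off and sometimes report something else, mostly with a low value. They report only what shows in the picture. A call takes as long as a camera call.
- cams.spot_in(picture, query): "box" ([centre column, centre row, width, height] in pixels, round what is visible of it).
- cams.silhouettes(picture, query): "pixels" (480x640 bool, what is visible of it) and "box" ([centre column, centre row, width, height] in pixels, round what is visible of it).
The state is a dict: "t": time; "joint_positions": joint angles; "dq": joint speeds; "joint_efforts": joint torques, N m; "ee_pos": TCP position; "eef_rot": TCP orientation; "force": force on the tool from outside, world axes, zero at the start; "wrist_torque": the same for the moment, N m; "width": finger opening in mm.
Only numpy, scipy, OpenCV 4.12 (cv2) and the standard library are available. Lean on these libraries where they do the work, as an engineer would, in place of code of your own. Each camera call takes 0.05 s, during which the arm holds its last target.

### The job

Clamp the red-lidded sample cup that stands in the bench press: flip the red direction lever on the ratchet handle over to tighten, then swing the handle back and forth by its black grip to wind the plate down until it holds the cup firmly. The handle takes about 8 N at the grip while it runs free; stop when it takes about 11 N and force it no further, or the cup cracks. Then let go, leaving the lever on tighten, the cup standing upright in its place and the other things where they are.

Things in the scene. Friction and masses are not known exactly. Their poses are not given: they have to be found in the camera images.
- spindle (a point): Point on the upright turning axis of the bench press, at the underside of the handle's arm (140 mm above the worktop); axes of the press, z up. The press is fixed: grey base 120 x 150 mm, two steel columns, grey bridge (top 126 mm up). At handle joint 0 the arm points along this frame's -x.
- handle (a joint): Swing of the ratchet handle about the spindle axis, rad, hard stops at -0.5 and 0.5; it grows as the arm swings CLOCKWISE seen from above. The arm is a level steel bar 20 mm wide, its top 148 mm above the worktop. It stays where it is left.
- grip (a point): Centre (half-way up) of the upright black grip at the end of the handle's arm, 124 mm from the spindle axis: a freely revolving knob 22 mm in diameter, sides straight from 154 to 187 mm above the worktop, top at 191. Tightening swings push it clockwise seen from above: about 8 N sideways here while it moves and the plate runs free (a paused handle may read less).
- nut (a point): Centre of the toothed steel nut on the bridge (28 mm radius, 128 to 138 mm above the worktop), which drives the screw. Teeth every 0.35 rad. With the lever on tighten, clockwise swings turn the nut and lower the plate 6 mm per rad; swings back slip over the teeth (under 3 N at the grip). The screw does not run back when let go.
- thumb (a point): Middle of the upright red thumb post (11 mm diameter, from 153 to 174 mm above the worktop) of the direction lever. It stands on a flat red lever lying on the arm (lever top 154 mm up), 28 mm from the lever's pivot and 66 mm from the spindle axis, between spindle and grip. It moves up to 8 mm to either side of the arm's middle.
- pawl (a joint): Angle of the red direction lever, rad, -0.3 to 0.3. Negative: loosen; positive: tighten. A spring throws it to the nearer side (a toe on a tooth may hold it at 0.1 until the next swing). Flip it to tighten by pushing the thumb post clockwise about the spindle, 2 N, till it snaps past the middle; the handle may creep along. Pressing the handle counter-clockwise locks it.
- plate: Round steel pressure plate, 58 mm diameter, 8 mm thick, on the screw; origin at the centre of its underside. Starts 15 to 18 mm above the cup's lid. A rubber-faced foot, 42 mm diameter, is screwed out of it 3 to 9 mm, differently each time and not measured. Once that bears on the cup, the push needed at the grip rises by 1 N per 20 N of clamping force, some 3 N per 0.2 rad: 11 N means 70 N on the cup.
- red_cup: Sample cup with RED lid, 62 mm diameter, 67 mm high, standing between four small lugs on the press's base, under the plate; origin at the centre of its underside, 14 mm above the worktop.
- stain_a: Bystander: small blue bottle with white cap, 34 mm dia x 67 high; origin at the centre of its underside.
- stain_b: Bystander: small dark-red bottle with white cap, 34 mm dia x 67 high; origin at the centre of its underside.
- sample_cup_a: Bystander: sample cup with YELLOW lid, 62 mm dia x 67 high; origin at the centre of its underside.
- marker_black: Bystander: white marker with black cap, 135 mm long, lying; origin at the centre of its underside.
- marker_green: Bystander: white marker with green cap, 135 mm long, lying; origin at the centre of its underside.
- syringe_a: Bystander: syringe with orange cap, 146 mm long, lying; origin at the centre of its underside.

How it is judged:
By the outcome, as a careful person would: the job done as asked, in the order asked, and still so for the second after the job is handed in, with the robot touching nothing.
It also fails if it takes over 72 s, if anything falls off the work surface, if the arm or the gripper's body presses on something with over 40 N, if the wrist force passes 120 N, or if a joint passes its speed limit or range.

## Working session

There is one attempt and no reset: what is moved stays moved. The work goes in short steps, Python scripts to look and compute and a tool call to move; the robot and the scene stay as the last step left them, time stands still between calls to the robot, and variables do not carry over. Pictures are saved under pics/ and viewed, and the job is handed in when it is done.

Besides the shell and the picture viewer there is one more tool, called after "Emit:" in YAML: its name, and indented under it one key for each argument. step_arm: Moves the arm, as the interface text tells. Its arguments: {"type":"object","properties":{"increments":{"type":"string"}},"required":["increments"]}

```bash
ls; mkdir -p pics
python3 - <<'E'
from station import telemetry, cams, job, ctrl
import cv2,numpy as np
s=telemetry.read_state();print(s)
for n in("side","top"):
    p=cams.capture(n);cv2.imwrite(f"pics/{n}0.png",p["pixels"][:,:,::-1])
    print(n,p["K"],p["R"],p["t"])
    for q in("grip","thumb","nut","plate","red_cup","handle","pawl"):
        try:
            for d in cams.spot_in(p,q)[:2]:print(q,np.round(d["box"],1),round(d["score"],2))
        except Exception as e:print(q,e)
E
```

```text
pics
{'t': 0.0, 'joint_positions': array([-8.04223413e+01,  2.01261640e+01,  9.46788311e+01, -1.04564953e-03,
        6.52677795e+01, -4.84776394e+00]), 'dq': array([-0.02777371, -0.06403608, -0.10167862,  0.0141381 , -0.09921843,
        0.09080106]), 'joint_efforts': array([ 2.29646837e-03, -4.97314918e+01, -2.85251105e+01,  7.00356346e-02,
        2.57132447e-02, -9.89540422e-05]), 'ee_pos': array([ 136.98776007, -532.39104712,  302.17144103]), 'eef_rot': array([[ 2.49126892e-01, -9.68470826e-01, -2.27678883e-04],
       [-9.68470024e-01, -2.49126979e-01,  1.24969303e-03],
       [-1.26701220e-03, -9.08319682e-05, -9.99999193e-01]]), 'force': array([ 0.41260036, -0.17782602,  0.01870313]), 'wrist_torque': array([-0.0053121 , -0.00793513,  0.06009157]), 'width': 93.19979710294787}
side [[528.58149364   0.         318.85531798]
 [  0.         528.58149364 242.34653493]
 [  0.           0.           1.        ]] [[-0.82514843 -0.56490205 -0.00396782]
 [-0.37266426  0.54959987 -0.74770404]
 [ 0.42456026 -0.61548815 -0.66402027]] [ 602.00300609   64.20736477 1141.81346728]
grip [325.8 
[... 196 characters left out ...]
.4] 0.43
red_cup [297.9 272.5  24.5  29.7] 0.6
handle [327.1 223.7  73.4  37. ] 0.91
pawl [322.  227.6  18.4  28.4] 0.74
pawl [222.2 282.7  16.6  32.6] 0.41
top [[604.19729771   0.         310.82607526]
 [  0.         604.19729771 247.90960236]
 [  0.           0.           1.        ]] [[-1.06872859e-02 -9.99942822e-01  3.67276830e-04]
 [-9.88154236e-01  1.05050559e-02 -1.53104051e-01]
 [ 1.53091439e-01 -1.99919292e-03 -9.88210005e-01]] [ 354.40885015  472.8573218  1184.04457828]
grip [313.8 239.3  66.3  61. ] 0.81
thumb [311.1 235.8  20.4  11. ] 0.6
nut [298.2 231.9 101.1  88.8] 0.57
nut [242.3 176.8  19.8  22.7] 0.32
handle [313.2 238.4  65.5  59.1] 0.9
pawl [314.2 235.5  15.6  15. ] 0.43
```

Run:
```python
import cv2
for n,(c,r) in {"side":(310,240),"top":(305,235)}.items():
    i=cv2.imread(f"pics/{n}0.png");cv2.imwrite(f"pics/{n}0c.png",cv2.resize(i[r-75:r+75,c-100:c+100],None,fx=4,fy=4,interpolation=cv2.INTER_CUBIC))
```

```text
(no output)
```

View pics/top0.png

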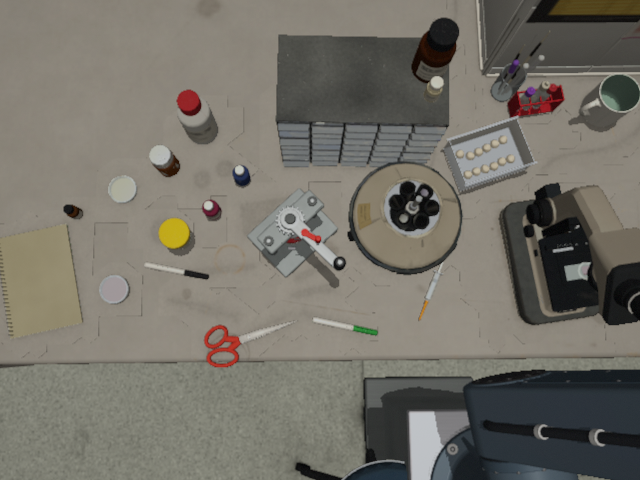

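View pics/side0.png

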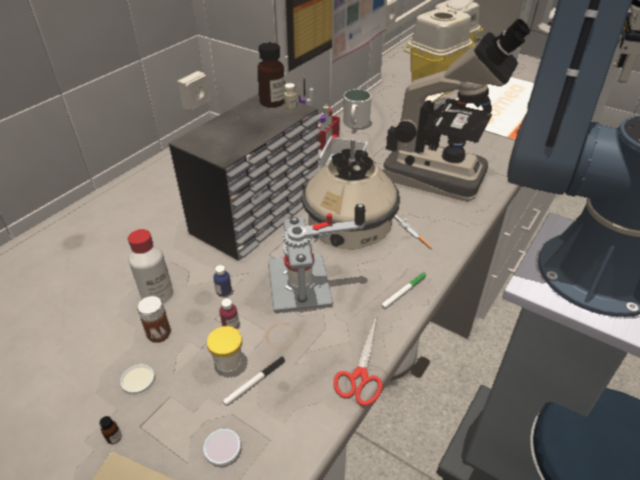

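```bash
true
```

```text
(no output)
```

View pics/top0c.png

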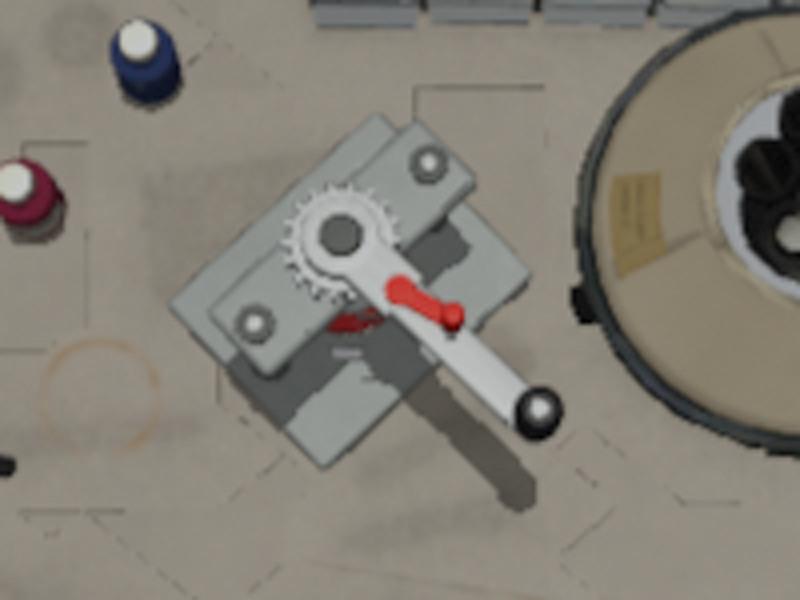

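View pics/side0c.png

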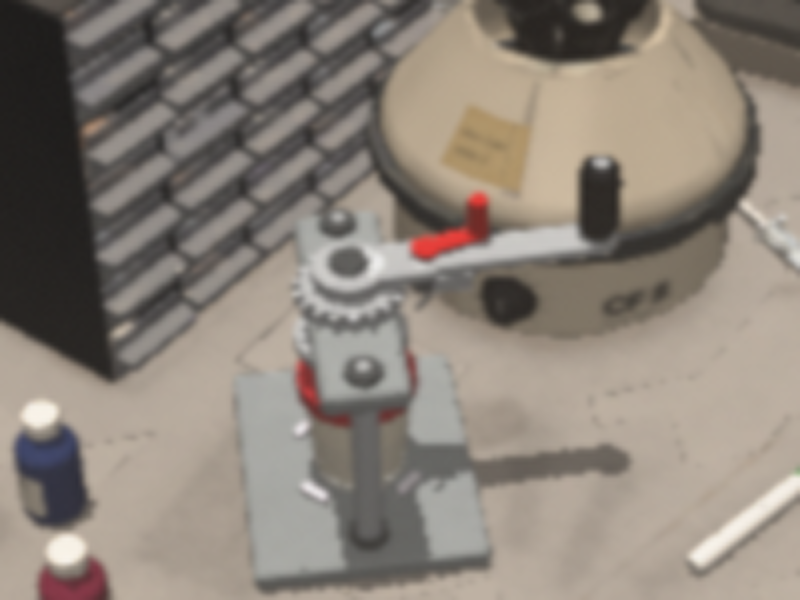

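```bash
cat > h.py <<'E'
import numpy as np
def ray(p,u,v,z):
    K,R,t=(np.array(p[k]) for k in("K","R","t"))
    d=R.T@np.linalg.solve(K,[u,v,1]);c=-R.T@t
    return c+d*(z-c[2])/d[2]
def proj(p,X):
    K,R,t=(np.array(p[k]) for k in("K","R","t"))
    q=K@(R@np.array(X,float)+t);return q[:2]/q[2]
E
python3 - <<'E'
from h import *
from station import cams
T=cams.capture("top");S=cams.capture("side")
c=lambda x,y:(205+x/4-.375,160+y/4-.375)
e=lambda x,y:(210+x/4-.375,165+y/4-.375)
P={}
for n,x,y,z in(("spindle",341,235,150),("grip",538,409,191),("thumb",453,314,174),("pivot",399,289,154),("col1",255,325,129),("col2",428,162,129)):
    P[n]=ray(T,*c(x,y),z);print(n,np.round(P[n],1))
for n,x,y,z in(("spindle",348,262,150),("grip",600,165,191),("thumb",478,199,174),("pivot",427,247,154)):
    print("side",n,np.round(ray(S,*e(x,y),z),1))
for n in("grip","thumb","pivot"):
    d=(P[n]-P["spindle"])[:2];print(n,np.hypot(*d),np.degrees(np.arctan2(d[1],d[0])))
d=(P["col1"]-P["col2"])[:2];print(np.degrees(np.arctan2(d[1],d[0])))
# centrifuge top estimate / cabinet height: base vs top
E
```

```text
spindle [514.5 387.6 150. ]
grip [427.3 300.3 191. ]
thumb [472.9 336.8 174. ]
pivot [488.2 361.1 154. ]
col1 [476.4 428.7 129. ]
col2 [553.5 347.1 129. ]
side spindle [512.5 391.9 150. ]
side grip [425.6 305.1 191. ]
side thumb [471.  341.5 174. ]
side pivot [484.6 365.2 154. ]
grip 123.39696406139747 -134.9484419113336
thumb 65.66887006351509 -129.3013870341967
pivot 37.359003958059425 -134.74622343814715
133.37205616549602
```

Run:
```python
from h import *
from station import cams
T=cams.capture("top");S=cams.capture("side")
def tri(a,b):
    A=[]
    for p,(u,v) in((T,a),(S,b)):
        M=np.array(p["K"])@np.c_[p["R"],p["t"]]
        A+=[u*M[2]-M[0],v*M[2]-M[1]]
    X=np.linalg.svd(np.array(A))[2][-1];return np.round(X[:3]/X[3])
print("rotor",tri((414,207),(352,162)),"bottle",tri((442,35),(268,49)),"cab corner",tri((283,125),(172,148)), "cab corner L front",tri((283,125),(230,180)))
print("microscope eyepiece",tri((632,297),(516,32)))
for z in(150,200,240):print(z,ray(T,349,207,z),ray(T,413,164,z))
```

```text
rotor [529. 163. 176.] bottle [759. 144. 366.] cab corner [691. 430. 281.] cab corner L front [672. 396. 208.]
microscope eyepiece [332. -87. 423.]
150 [534.78868939 278.18286177 150.        ] [615.73216188 156.84172537 150.        ]
200 [523.57378845 281.55199273 200.        ] [600.81224857 165.76498439 200.        ]
240 [514.6018677  284.24729749 240.        ] [588.87631791 172.90359161 240.        ]
```

Run:
```python
import cv2,numpy as np
a=cv2.imread("pics/top0.png")[170:340,480:640];b=cv2.imread("pics/side0.png")[0:200,370:560]
a=cv2.resize(a,(400,425));b=cv2.resize(b,(400,421))
o=np.zeros((425,800,3),np.uint8);o[:,:400]=a;o[:421,400:]=b
cv2.imwrite("pics/mic.png",o)
```

```text
(no output)
```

View pics/mic.png

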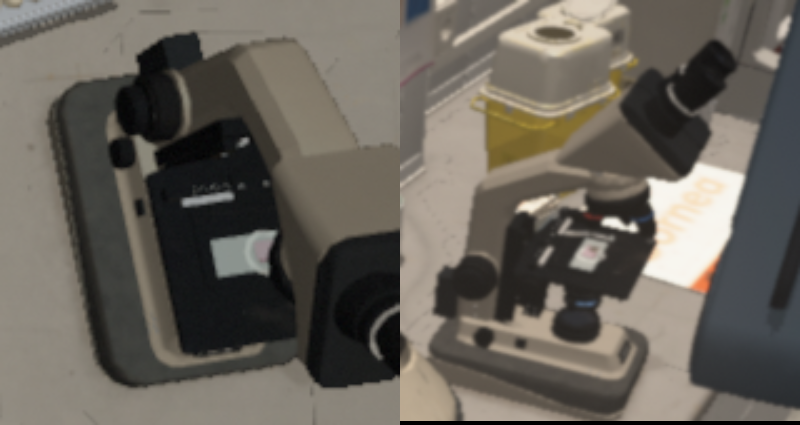

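Emit:
step_arm:
  increments: "0 0 -56 -0.76 0; 0 0 -56 -0.76 0; 0 0 -56 -0.76 0; 0 0 -56 -0.77 0; 0 0 -56 -0.77 0"

```text
t: 1.62
ee_pos: [137.0, -532.2, 584.7]
eef_rot: [[0.709, -0.705, 0.0], [-0.705, -0.709, -0.0], [0.0, 0.0, -1.0]]
force: [0.4, -0.8, 0.8]
width: 92.6
```

Emit:
step_arm:
  increments: "-20 -42 0 0 0; -20 -42 0 0 0; -20 -42 0 0 0; -20 -42 0 0 0; -20 -42 0 0 0"

```text
t: 2.25
ee_pos: [215.1, -311.9, 582.8]
eef_rot: [[0.707, -0.707, 0.0], [-0.707, -0.707, -0.0], [0.0, 0.0, -1.0]]
force: [-0.3, 0.6, 0.7]
width: 92.9
```

Emit:
step_arm:
  increments: "-20 -42 0 0 0; -20 -42 0 0 0; -20 -42 0 0 0; -20 -42 0 0 0; -20 -42 0 0 0"

```text
t: 2.88
ee_pos: [292.7, -92.7, 582.9]
eef_rot: [[0.707, -0.708, 0.001], [-0.708, -0.707, -0.0], [0.001, -0.0, -1.0]]
force: [1.6, -0.2, -0.1]
width: 93.0
```

Emit:
step_arm:
  increments: "-20 -42 0 0 0; -20 -42 0 0 0; -20 -42 0 0 0; -20 -42 0 0 0; -20 -42 0 0 0"

```text
t: 3.5
ee_pos: [370.6, 126.6, 582.9]
eef_rot: [[0.707, -0.707, 0.001], [-0.707, -0.707, 0.0], [0.0, -0.0, -1.0]]
force: [0.4, -0.8, -0.2]
width: 93.0
```

Emit:
step_arm:
  increments: "-20 -44 0 0 0; -20 -44 0 0 0; -20 -44 -40 0 0; -20 -44 -0 0 0; -20 -44 0 0 0"

```text
t: 4.12
ee_pos: [455.7, 352.6, 622.9]
eef_rot: [[0.707, -0.707, 0.001], [-0.707, -0.707, 0.0], [0.0, -0.001, -1.0]]
force: [-0.3, -1.8, 0.7]
width: 92.7
```

Emit:
step_arm:
  increments: "0 0 55 0 0; 0 0 55 0 0; 0 0 55 0 0; 0 0 55 0 0; 0 0 55 0 0"

```text
t: 4.75
ee_pos: [455.1, 350.9, 346.0]
eef_rot: [[0.707, -0.707, 0.0], [-0.707, -0.707, 0.0], [0.0, -0.0, -1.0]]
force: [-0.5, 1.7, -0.2]
width: 93.4
```

Emit:
step_arm:
  increments: "0 -3 40 0 0; 0 0 42 0 0; 0 0 0 0 0; 0 0 0 0 0; 0 0 0 0 0"

```text
t: 5.38
ee_pos: [458.0, 353.5, 267.6]
eef_rot: [[0.707, -0.707, 0.003], [-0.707, -0.707, 0.002], [0.001, -0.003, -1.0]]
force: [0.2, -0.1, 0.2]
width: 92.4
```

```bash
cat > look.py <<'E'
import sys,cv2,numpy as np
from station import cams,telemetry
n=sys.argv[1];o=[]
for k,(c,r) in {"side":(325,225),"top":(310,225)}.items():
    i=cams.capture(k)["pixels"][:,:,::-1]
    o.append(cv2.resize(i[r-75:r+75,c-50:c+50],None,fx=4,fy=4,interpolation=cv2.INTER_CUBIC))
cv2.imwrite(f"pics/{n}.png",np.hstack(o))
s=telemetry.read_state();print(s["t"],s["ee_pos"],s["force"])
E
python3 look.py a1
```

```text
5.475 [457.83032153 353.32845581 266.96536442] [ 0.33443028 -0.02925343 -0.30371129]
```

View pics/a1.png

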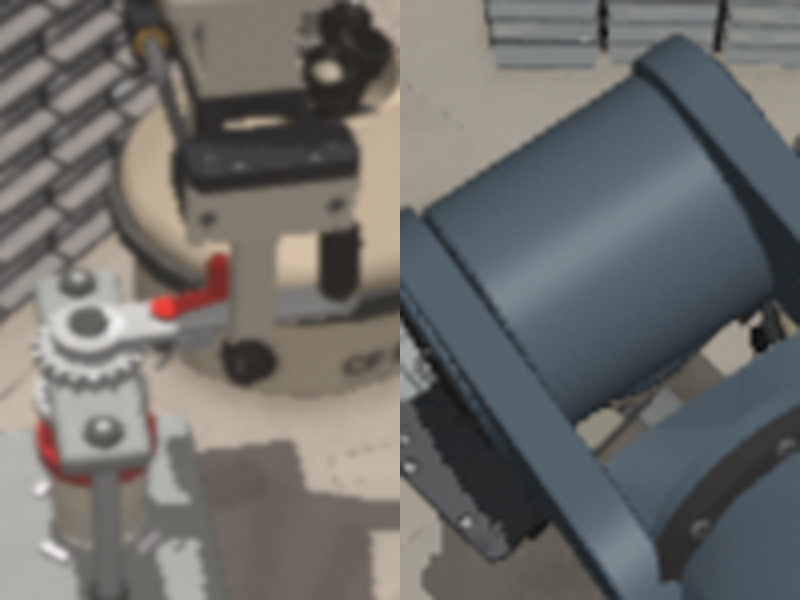

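Emit:
step_arm:
  increments: "0 0 12 0 0; 0 0 11 0 0; 0 0 0 0 0; 0 0 0 0 0; 0 0 0 0 0"

```text
t: 6.1
ee_pos: [457.6, 353.2, 242.9]
eef_rot: [[0.707, -0.707, 0.0], [-0.707, -0.707, 0.0], [0.0, -0.0, -1.0]]
force: [-0.4, 0.5, 0.1]
width: 93.2
```

Emit:
step_arm:
  increments: "-4 0 0 0 0; -4 0 0 0 0; -4 0 0 0 0; -3 0 0 0 0; 0 0 0 0 0"

```text
t: 6.72
ee_pos: [446.7, 363.9, 242.6]
eef_rot: [[0.707, -0.707, -0.0], [-0.707, -0.707, -0.0], [-0.0, 0.0, -1.0]]
force: [-0.2, 0.4, -0.0]
width: 93.2
```

Emit:
step_arm:
  increments: "-2 0 0 0 0; -2 0 0 0 0; -2 0 0 0 0; -2 0 0 0 0; 0 0 0 0 0"

```text
t: 7.35
ee_pos: [441.1, 369.5, 242.6]
eef_rot: [[0.707, -0.707, -0.0], [-0.707, -0.707, 0.0], [-0.0, 0.0, -1.0]]
force: [1.6, -0.8, -0.3]
width: 93.1
```

Emit:
step_arm:
  increments: "-2 0 0 0 0; -2 0 0 0 0; -2 0 0 0 0; 0 0 0 0 0; 0 0 0 0 0"

```text
t: 7.98
ee_pos: [437.0, 373.7, 242.6]
eef_rot: [[0.707, -0.707, -0.0], [-0.707, -0.707, 0.0], [-0.0, -0.0, -1.0]]
force: [-0.2, -0.1, 0.6]
width: 93.0
```

```bash
python3 look.py a2
```

```text
8.075 [437.03274741 373.60293771 242.56857435] [-0.71815796  0.42829921  0.41086981]
```

View pics/a2.png

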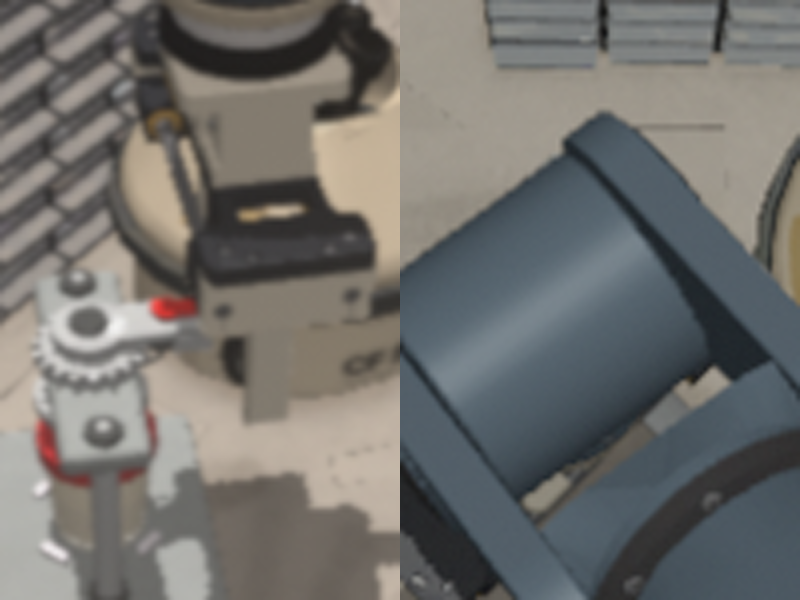

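Emit:
step_arm:
  increments: "-2 0 0 0 0; -2 0 0 0 0; 3 0 0 0 0; 3 0 -20 0 0; 5 0 -20 0 0"

```text
t: 8.7
ee_pos: [441.9, 368.7, 283.0]
eef_rot: [[0.707, -0.707, -0.001], [-0.707, -0.707, 0.0], [-0.001, 0.0, -1.0]]
force: [-0.0, -0.0, -1.2]
width: 93.0
```

Emit:
step_arm:
  increments: "10 10 0 0 0; 15 15 0 0 0; 10 15 0 0 0; 0 15 0 0 0; 0 0 0 0 0"

```text
t: 9.32
ee_pos: [427.3, 303.9, 282.3]
eef_rot: [[0.706, -0.708, -0.001], [-0.708, -0.706, -0.0], [-0.0, 0.001, -1.0]]
force: [-0.3, 1.1, 0.0]
width: 92.9
```

```bash
python3 look.py a3
```

```text
9.425 [427.92045084 304.82741764 282.53819149] [ 0.23355113  0.54995833 -0.12290421]
```

View pics/a3.png

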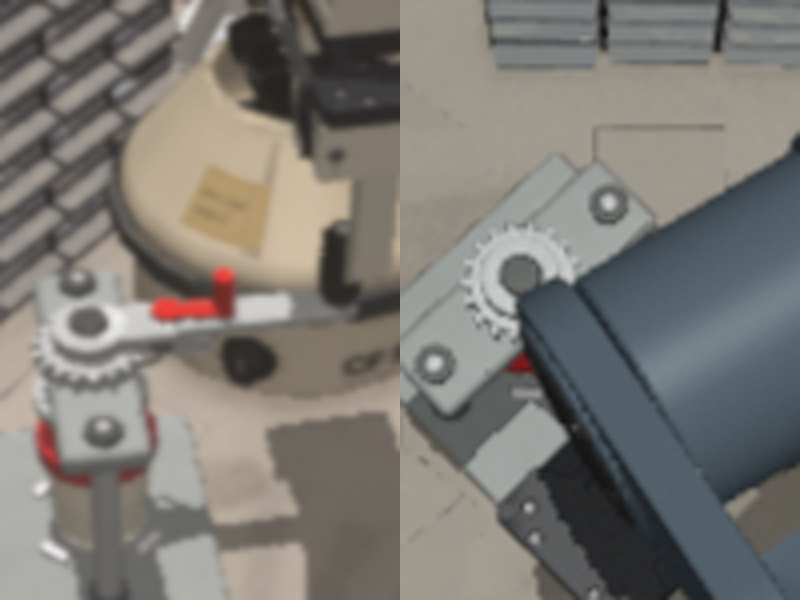

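Run:
```python
from h import *
from station import cams
S=cams.capture("side")
e=lambda x,y:(275+x/4-.375,150+y/4-.375)
sp=np.array([513.5,389.5]);off=np.array([1,-2.3]) # side bias to mean
for n,x,y,z in(("spindle",90,320,150),("thumb0",218,259,174),("thumb",224,273,174),("pivot",165,308,154),("grip",338,227,191)):
    q=ray(S,*e(x,y),z)[:2]+off;d=q-sp;print(n,q,np.hypot(*d),np.degrees(np.arctan2(d[1],d[0])))
```

```text
spindle [513.560468   387.83805897] 1.663040693816982 -87.91627175095707
thumb0 [472.04435199 339.15667017] 65.2151946232244 -129.470042240461
thumb [463.76610696 346.45999468] 65.77159094460286 -139.12689383681763
pivot [485.99678913 364.0442748 ] 37.47559944529216 -137.21405297738374
grip [426.57401662 304.62792661] 121.48825222403325 -135.68495983164524
```

Emit:
step_arm:
  increments: "0 2 15 0 0; 0 0 15 0 0; 0 0 14 0 0; 0 0 0 0 0; 0 0 0 0 0"

```text
t: 10.1
ee_pos: [426.5, 303.7, 238.7]
eef_rot: [[0.707, -0.707, 0.0], [-0.707, -0.707, 0.0], [0.0, -0.0, -1.0]]
force: [-0.5, 0.7, 0.0]
width: 93.1
```

Emit:
step_arm:
  increments: "0 0 0 0 1; 0 0 0 0 1; 0 0 0 0 1; 0 0 0 0 1; 0 0 0 0 1"

```text
t: 10.72
ee_pos: [426.4, 303.6, 238.6]
eef_rot: [[0.707, -0.707, 0.0], [-0.707, -0.707, 0.0], [-0.0, -0.0, -1.0]]
force: [0.4, 0.0, -0.0]
width: 47.8
```

Emit:
step_arm:
  increments: "0 0 0 0 1; 0 0 0 0 1; 0 0 0 0 1; 0 0 0 0 1; 0 0 0 0 1"

```text
t: 11.35
ee_pos: [426.3, 303.6, 238.6]
eef_rot: [[0.707, -0.707, -0.0], [-0.707, -0.707, 0.0], [-0.0, 0.0, -1.0]]
force: [-1.2, 0.6, 0.4]
width: 21.6
```

```bash
python3 look.py a4
```

```text
11.45 [426.32818134 303.64568233 238.56489934] [-0.4449988   1.09025322 -0.82573796]
```

View pics/a4.png

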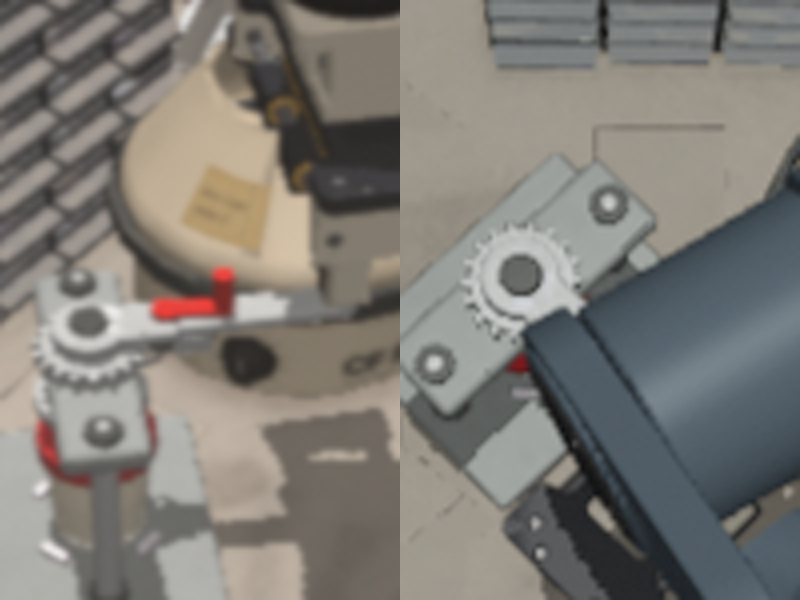

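Emit:
step_arm:
  increments: "-4.33 -0.08 0 0.25 1; -4.33 -0.08 0 0.25 1; -4.33 -0.08 0 0.25 1; -4.33 -0.08 0 0.25 1; -4.33 -0.08 0 0.25 1"

```text
t: 12.08
ee_pos: [412.7, 320.3, 238.6]
eef_rot: [[0.572, -0.82, 0.001], [-0.82, -0.572, -0.0], [0.0, -0.001, -1.0]]
force: [1.3, 0.6, -0.7]
width: 21.4
```

```bash
cat > f.py <<'E'
import numpy as np
from station import telemetry
s=telemetry.read_state();p=np.array(s["ee_pos"]);f=np.array(s["force"])
sp=np.array([514.6,390.6]);d=p[:2]-sp;a=np.arctan2(d[1],d[0]);u=d/np.hypot(*d);cw=np.array([u[1],-u[0]])
x=np.array(s["eef_rot"])
print("t %.2f R %.1f joint %.3f yaw_y %.1f arm %.1f Fres(cw-opposing) %.1f Frad %.1f Fz %.1f z %.1f w %.1f"%(s["t"],np.hypot(*d),np.radians(-136.6)-a,np.degrees(np.arctan2(x[1,1],x[0,1])),np.degrees(a),-f[:2]@cw,f[:2]@u,f[2],p[2],s["width"]))
E
python3 f.py
```

```text
t 12.07 R 123.8 joint 0.153 yaw_y -145.1 arm -145.4 Fres(cw-opposing) 0.2 Frad -1.4 Fz -0.7 z 238.6 w 21.4
```

Emit:
step_arm:
  increments: "-4.33 -0.08 0 0.25 1; -4.33 -0.08 0 0.25 1; -4.33 -0.08 0 0.25 1; -4.33 -0.08 0 0.25 1; -4.33 -0.08 0 0.25 1"

```text
t: 12.7
ee_pos: [402.3, 338.6, 238.6]
eef_rot: [[0.422, -0.907, 0.002], [-0.907, -0.422, -0.001], [0.002, -0.001, -1.0]]
force: [5.8, -6.7, -0.6]
width: 21.6
```

```bash
python3 f.py; python3 look.py a5
```

```text
t 12.70 R 123.8 joint 0.323 yaw_y -155.1 arm -155.1 Fres(cw-opposing) 8.5 Frad -2.4 Fz -0.6 z 238.6 w 21.6
12.8 [402.24273985 338.81215962 238.60709173] [ 4.29143406 -3.07753754 -1.25391087]
```

View pics/a5.png

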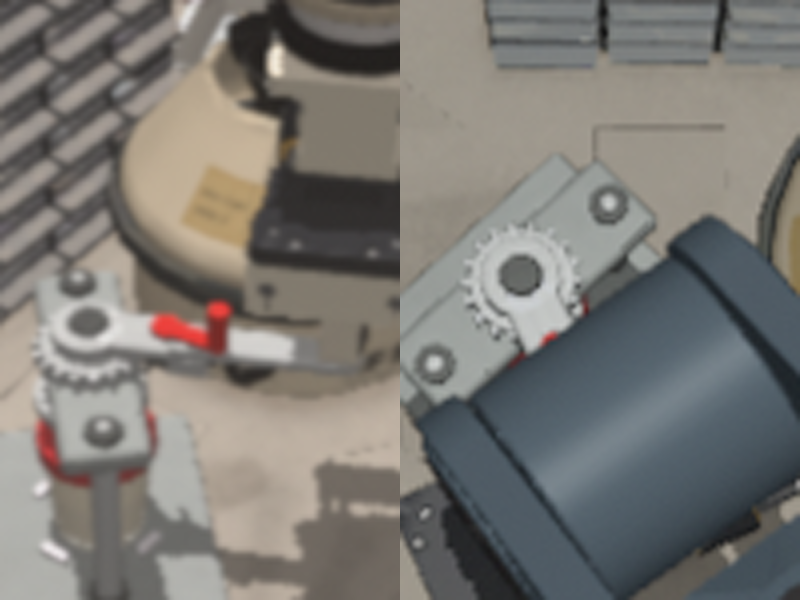

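Emit:
step_arm:
  increments: "-3.46 -0.05 0 0.2 1; -3.46 -0.05 0 0.2 1; -3.46 -0.05 0 0.2 1; -3.46 -0.05 0 0.2 1; 0 0 0 0 1"

```text
t: 13.42
ee_pos: [397.3, 351.5, 238.6]
eef_rot: [[0.319, -0.948, 0.002], [-0.948, -0.319, -0.001], [0.001, -0.001, -1.0]]
force: [4.5, -3.1, -1.5]
width: 21.4
```

```bash
python3 f.py
```

```text
t 13.43 R 123.7 joint 0.435 yaw_y -161.4 arm -161.5 Fres(cw-opposing) 4.4 Frad -3.3 Fz -1.5 z 238.6 w 21.4
```

Emit:
step_arm:
  increments: "8.65 -0.3 0 -0.5 1; 8.65 -0.3 0 -0.5 1; 8.65 -0.3 0 -0.5 1; 8.65 -0.3 0 -0.5 1; 8.65 -0.3 0 -0.5 1"

```text
t: 14.05
ee_pos: [417.3, 313.9, 238.6]
eef_rot: [[0.625, -0.78, 0.0], [-0.78, -0.625, 0.0], [-0.0, -0.0, -1.0]]
force: [0.1, 1.6, -1.1]
width: 21.3
```

```bash
python3 f.py
```

```text
t 14.05 R 123.9 joint 0.090 yaw_y -141.3 arm -141.8 Fres(cw-opposing) -1.2 Frad -1.1 Fz -1.1 z 238.6 w 21.3
```

Emit:
step_arm:
  increments: "8.65 -0.3 0 -0.5 1; 8.65 -0.3 0 -0.5 1; 8.65 -0.3 0 -0.5 1; 8.65 -0.3 0 -0.5 1; 8.65 -0.3 0 -0.5 1"

```text
t: 14.68
ee_pos: [449.4, 285.2, 238.6]
eef_rot: [[0.855, -0.519, -0.001], [-0.519, -0.855, -0.001], [-0.001, 0.001, -1.0]]
force: [-2.0, -0.3, 2.1]
width: 21.3
```

```bash
python3 f.py
```

```text
t 14.68 R 124.0 joint -0.259 yaw_y -121.3 arm -121.7 Fres(cw-opposing) -1.6 Frad 1.3 Fz 2.1 z 238.6 w 21.3
```

Emit:
step_arm:
  increments: "4.33 -0.08 0 -0.25 1; 4.33 -0.08 0 -0.25 1; 4.33 -0.08 0 -0.25 1; 4.33 -0.08 0 -0.25 1; 4.33 -0.08 0 -0.25 1"

```text
t: 15.3
ee_pos: [468.6, 275.5, 238.5]
eef_rot: [[0.931, -0.364, -0.001], [-0.364, -0.931, -0.001], [-0.001, 0.001, -1.0]]
force: [-3.2, -2.2, 2.9]
width: 21.6
```

```bash
python3 f.py
```

```text
t 15.30 R 124.0 joint -0.433 yaw_y -111.3 arm -111.8 Fres(cw-opposing) -2.2 Frad 3.3 Fz 2.9 z 238.5 w 21.6
```

Emit:
step_arm:
  increments: "-8.65 -0.3 0 0.5 1; -8.65 -0.3 0 0.5 1; -8.65 -0.3 0 0.5 1; -8.65 -0.3 0 0.5 1; -8.65 -0.3 0 0.5 1"

```text
t: 15.92
ee_pos: [432.5, 297.7, 238.6]
eef_rot: [[0.749, -0.663, 0.001], [-0.663, -0.749, -0.001], [0.002, 0.0, -1.0]]
force: [4.5, -5.5, -0.8]
width: 21.5
```

```bash
python3 f.py
```

```text
t 15.93 R 123.9 joint -0.090 yaw_y -131.5 arm -131.5 Fres(cw-opposing) 7.0 Frad 1.1 Fz -0.8 z 238.6 w 21.5
```

Emit:
step_arm:
  increments: "-6.49 -0.17 0 0.375 1; -6.49 -0.17 0 0.375 1; -6.49 -0.17 0 0.375 1; -6.49 -0.17 0 0.375 1; -6.49 -0.17 0 0.375 1"

```text
t: 16.55
ee_pos: [411.4, 322.2, 238.6]
eef_rot: [[0.552, -0.834, 0.001], [-0.834, -0.552, -0.001], [0.002, -0.0, -1.0]]
force: [5.0, -6.1, -0.5]
width: 21.4
```

```bash
python3 f.py
```

```text
t 16.55 R 123.8 joint 0.172 yaw_y -146.5 arm -146.5 Fres(cw-opposing) 7.8 Frad -0.8 Fz -0.5 z 238.6 w 21.4
```

Emit:
step_arm:
  increments: "-4.33 -0.08 0 0.25 1; -4.33 -0.08 0 0.25 1; -4.33 -0.08 0 0.25 1; -4.33 -0.08 0 0.25 1; -4.33 -0.08 0 0.25 1"

```text
t: 17.18
ee_pos: [401.2, 341.2, 238.6]
eef_rot: [[0.399, -0.917, 0.002], [-0.917, -0.399, -0.001], [0.002, -0.001, -1.0]]
force: [5.8, -5.2, -0.8]
width: 21.5
```

```bash
python3 f.py
```

```text
t 17.18 R 123.7 joint 0.347 yaw_y -156.5 arm -156.5 Fres(cw-opposing) 7.1 Frad -3.3 Fz -0.8 z 238.6 w 21.5
```

Emit:
step_arm:
  increments: "-3.46 -0.05 0 0.2 1; -3.46 -0.05 0 0.2 1; -3.46 -0.05 0 0.2 1; -3.46 -0.05 0 0.2 1; -2.16 -0.02 0 0.125 1"

```text
t: 17.8
ee_pos: [395.9, 356.2, 238.6]
eef_rot: [[0.278, -0.96, 0.002], [-0.96, -0.278, -0.001], [0.002, -0.001, -1.0]]
force: [5.7, -6.3, -0.2]
width: 21.5
```

```bash
python3 f.py; python3 look.py a6
```

```text
t 17.80 R 123.6 joint 0.475 yaw_y -163.8 arm -163.8 Fres(cw-opposing) 7.6 Frad -3.7 Fz -0.2 z 238.6 w 21.5
17.9 [395.81980394 356.33421187 238.61458764] [ 5.37375651 -4.78835038 -0.75687012]
```

View pics/a6.png

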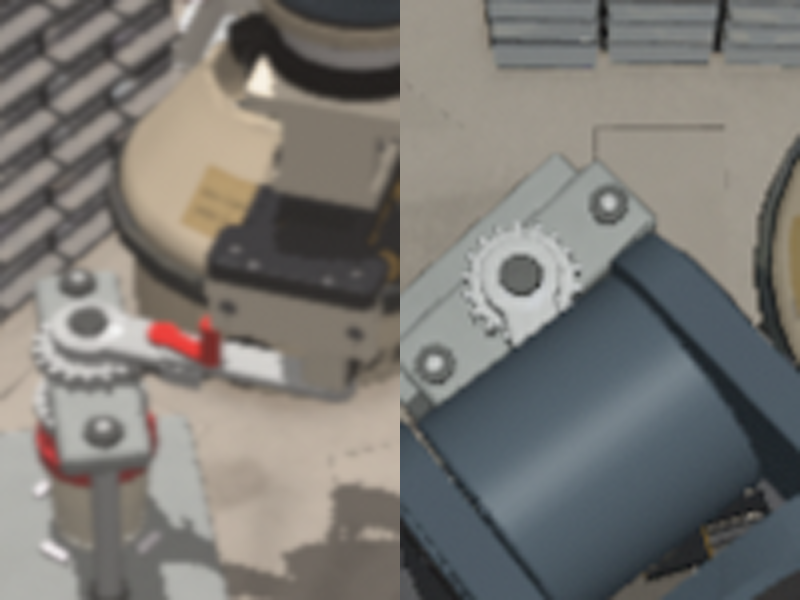

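Emit:
step_arm:
  increments: "8.65 -0.3 0 -0.5 1; 8.65 -0.3 0 -0.5 1; 8.65 -0.3 0 -0.5 1; 8.65 -0.3 0 -0.5 1; 8.65 -0.3 0 -0.5 1"

```text
t: 18.52
ee_pos: [414.2, 318.1, 238.6]
eef_rot: [[0.592, -0.806, 0.0], [-0.806, -0.592, 0.001], [-0.0, -0.0, -1.0]]
force: [-0.3, 1.9, -1.1]
width: 21.0
```

Emit:
step_arm:
  increments: "8.65 -0.3 0 -0.5 1; 8.65 -0.3 0 -0.5 1; 8.65 -0.3 0 -0.5 1; 8.65 -0.3 0 -0.5 1; 8.65 -0.3 0 -0.5 1"

```text
t: 19.15
ee_pos: [445.0, 288.0, 238.5]
eef_rot: [[0.832, -0.555, -0.001], [-0.555, -0.832, -0.0], [-0.001, 0.001, -1.0]]
force: [-1.9, -1.3, 1.1]
width: 21.4
```

Emit:
step_arm:
  increments: "4.33 -0.08 0 -0.25 1; 4.33 -0.08 0 -0.25 1; 4.33 -0.08 0 -0.25 1; 4.33 -0.08 0 -0.25 1; 4.33 -0.08 0 -0.25 1"

```text
t: 19.77
ee_pos: [463.9, 277.5, 238.5]
eef_rot: [[0.915, -0.403, -0.001], [-0.403, -0.915, -0.001], [-0.001, 0.001, -1.0]]
force: [-3.1, -2.6, 2.8]
width: 21.4
```

```bash
python3 f.py
```

```text
t 19.77 R 124.0 joint -0.392 yaw_y -113.7 arm -114.2 Fres(cw-opposing) -1.7 Frad 3.6 Fz 2.8 z 238.5 w 21.4
```

Emit:
step_arm:
  increments: "-4.33 -0.08 0 0.25 1; -4.33 -0.08 0 0.25 1; -4.33 -0.08 0 0.25 1; -4.33 -0.08 0 0.25 1; -4.33 -0.08 0 0.25 1"

```text
t: 20.4
ee_pos: [445.6, 287.6, 238.6]
eef_rot: [[0.83, -0.557, 0.001], [-0.557, -0.83, -0.002], [0.002, 0.001, -1.0]]
force: [4.1, -6.9, -0.5]
width: 21.5
```

```bash
python3 f.py
```

```text
t 20.40 R 123.9 joint -0.223 yaw_y -123.9 arm -123.8 Fres(cw-opposing) 7.3 Frad 3.5 Fz -0.5 z 238.6 w 21.5
```

Emit:
step_arm:
  increments: "-4.33 -0.08 0 0.25 1; -4.33 -0.08 0 0.25 1; -4.33 -0.08 0 0.25 1; -4.33 -0.08 0 0.25 1; 0 0 0 0 1"

```text
t: 21.02
ee_pos: [431.7, 298.5, 238.6]
eef_rot: [[0.745, -0.667, 0.001], [-0.667, -0.745, -0.001], [0.001, 0.0, -1.0]]
force: [1.6, -4.9, -0.4]
width: 21.6
```

```bash
python3 f.py
```

```text
t 21.02 R 123.9 joint -0.081 yaw_y -131.8 arm -132.0 Fres(cw-opposing) 4.5 Frad 2.6 Fz -0.4 z 238.6 w 21.6
```

Emit:
step_arm:
  increments: "-3.46 -0.05 0 0.2 1; -3.46 -0.05 0 0.2 1; -3.46 -0.05 0 0.2 1; -3.46 -0.05 0 0.2 1; -3.46 -0.05 0 0.2 1"

```text
t: 21.65
ee_pos: [420.0, 310.7, 238.6]
eef_rot: [[0.645, -0.764, 0.001], [-0.764, -0.645, -0.002], [0.002, 0.0, -1.0]]
force: [4.4, -6.1, 0.3]
width: 21.4
```

```bash
python3 f.py
```

```text
t 21.65 R 123.8 joint 0.056 yaw_y -139.9 arm -139.8 Fres(cw-opposing) 7.5 Frad 0.6 Fz 0.3 z 238.6 w 21.4
```

Emit:
step_arm:
  increments: "-3.46 -0.05 0 0.2 1; -3.46 -0.05 0 0.2 1; -3.46 -0.05 0 0.2 1; -3.46 -0.05 0 0.2 1; -3.46 -0.05 0 0.2 1"

```text
t: 22.28
ee_pos: [409.8, 324.7, 238.6]
eef_rot: [[0.532, -0.847, 0.001], [-0.847, -0.532, -0.001], [0.002, -0.0, -1.0]]
force: [4.0, -5.8, -1.4]
width: 21.4
```

```bash
python3 f.py
```

```text
t 22.27 R 123.8 joint 0.196 yaw_y -147.9 arm -147.8 Fres(cw-opposing) 7.0 Frad -0.3 Fz -1.4 z 238.6 w 21.4
```

Emit:
step_arm:
  increments: "-3.46 -0.05 0 0.2 1; -3.46 -0.05 0 0.2 1; -3.46 -0.05 0 0.2 1; -3.46 -0.05 0 0.2 1; -3.46 -0.05 0 0.2 1"

```text
t: 22.9
ee_pos: [401.7, 340.0, 238.6]
eef_rot: [[0.409, -0.913, 0.001], [-0.913, -0.409, -0.001], [0.002, -0.001, -1.0]]
force: [4.2, -5.5, -0.9]
width: 21.2
```

```bash
python3 f.py
```

```text
t 22.90 R 123.7 joint 0.336 yaw_y -155.9 arm -155.8 Fres(cw-opposing) 6.7 Frad -1.5 Fz -0.9 z 238.6 w 21.2
```

Emit:
step_arm:
  increments: "-3.46 -0.05 0 0.2 1; -3.46 -0.05 0 0.2 1; -3.46 -0.05 0 0.2 1; -3.46 -0.05 0 0.2 1; -3.46 -0.05 0 0.2 1"

```text
t: 23.52
ee_pos: [395.9, 356.2, 238.6]
eef_rot: [[0.278, -0.961, 0.002], [-0.961, -0.278, -0.001], [0.002, -0.001, -1.0]]
force: [5.7, -6.8, -0.4]
width: 21.3
```

```bash
python3 f.py
```

```text
t 23.52 R 123.6 joint 0.475 yaw_y -163.9 arm -163.8 Fres(cw-opposing) 8.1 Frad -3.5 Fz -0.4 z 238.6 w 21.3
```

Emit:
step_arm:
  increments: "8.65 -0.3 0 -0.5 1; 8.65 -0.3 0 -0.5 1; 8.65 -0.3 0 -0.5 1; 8.65 -0.3 0 -0.5 1; 8.65 -0.3 0 -0.5 1"

```text
t: 24.15
ee_pos: [414.3, 318.1, 238.6]
eef_rot: [[0.592, -0.806, 0.0], [-0.806, -0.592, 0.0], [-0.0, -0.0, -1.0]]
force: [-0.4, 1.8, -0.4]
width: 21.0
```

Emit:
step_arm:
  increments: "8.65 -0.3 0 -0.5 1; 8.65 -0.3 0 -0.5 1; 8.65 -0.3 0 -0.5 1; 8.65 -0.3 0 -0.5 1; 8.65 -0.3 0 -0.5 1"

```text
t: 24.78
ee_pos: [445.0, 288.0, 238.6]
eef_rot: [[0.832, -0.555, -0.001], [-0.555, -0.832, -0.0], [-0.001, 0.001, -1.0]]
force: [-2.6, 0.8, 1.7]
width: 21.0
```

Emit:
step_arm:
  increments: "4.33 -0.08 0 -0.25 1; 4.33 -0.08 0 -0.25 1; 4.33 -0.08 0 -0.25 1; 4.33 -0.08 0 -0.25 1; 4.33 -0.08 0 -0.25 1"

```text
t: 25.4
ee_pos: [463.9, 277.5, 238.5]
eef_rot: [[0.915, -0.403, -0.001], [-0.403, -0.915, -0.001], [-0.001, 0.001, -1.0]]
force: [-3.5, -2.5, 2.0]
width: 21.2
```

```bash
python3 f.py; python3 look.py a7
```

```text
t 25.40 R 123.9 joint -0.392 yaw_y -113.7 arm -114.1 Fres(cw-opposing) -2.2 Frad 3.7 Fz 2.0 z 238.5 w 21.2
25.5 [464.18227537 277.41998875 238.54080051] [-2.23106635 -5.35401889  2.78557541]
```

View pics/a7.png

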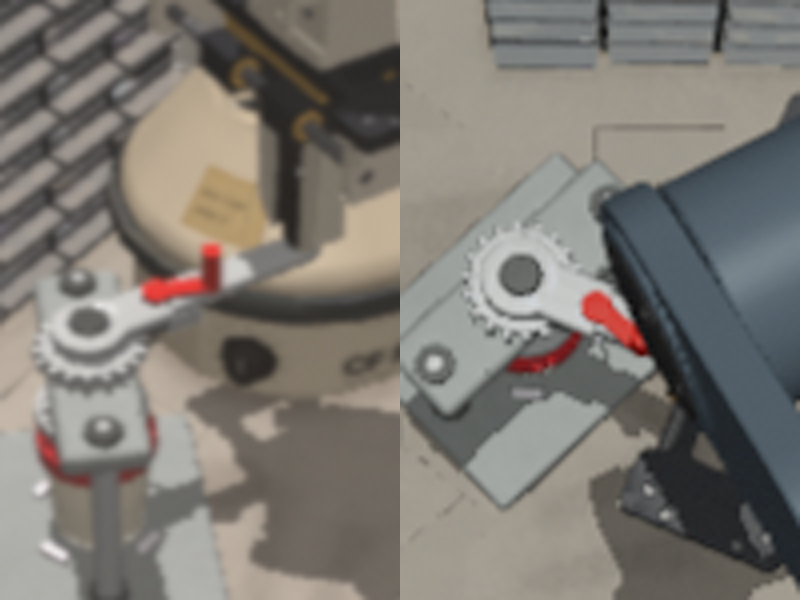

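Emit:
step_arm:
  increments: "-3.46 -0.05 0 0.2 1; -3.46 -0.05 0 0.2 1; -3.46 -0.05 0 0.2 1; -3.46 -0.05 0 0.2 1; -3.46 -0.05 0 0.2 1"

```text
t: 26.12
ee_pos: [449.0, 285.4, 238.6]
eef_rot: [[0.849, -0.529, 0.001], [-0.529, -0.849, -0.001], [0.002, 0.001, -1.0]]
force: [2.3, -8.3, 0.0]
width: 21.4
```

```bash
python3 f.py
```

```text
t 26.12 R 123.9 joint -0.256 yaw_y -121.9 arm -121.9 Fres(cw-opposing) 6.3 Frad 5.8 Fz 0.0 z 238.6 w 21.4
```

Emit:
step_arm:
  increments: "-3.46 -0.05 0 0.2 1; -3.46 -0.05 0 0.2 1; -3.46 -0.05 0 0.2 1; -3.46 -0.05 0 0.2 1; -3.46 -0.05 0 0.2 1"

```text
t: 26.75
ee_pos: [435.1, 295.5, 238.6]
eef_rot: [[0.767, -0.642, 0.001], [-0.642, -0.767, -0.001], [0.002, 0.0, -1.0]]
force: [3.4, -7.9, 0.4]
width: 21.5
```

```bash
python3 f.py
```

```text
t 26.75 R 123.9 joint -0.117 yaw_y -129.9 arm -129.9 Fres(cw-opposing) 7.6 Frad 3.9 Fz 0.4 z 238.6 w 21.5
```

Emit:
step_arm:
  increments: "-3.46 -0.05 0 0.2 1; -3.46 -0.05 0 0.2 1; -3.46 -0.05 0 0.2 1; -3.46 -0.05 0 0.2 1; -3.46 -0.05 0 0.2 1"

```text
t: 27.38
ee_pos: [422.7, 307.6, 238.6]
eef_rot: [[0.67, -0.742, 0.001], [-0.742, -0.67, -0.001], [0.002, -0.0, -1.0]]
force: [3.1, -6.7, -0.1]
width: 21.5
```

```bash
python3 f.py
```

```text
t 27.38 R 123.8 joint 0.023 yaw_y -137.9 arm -137.9 Fres(cw-opposing) 7.1 Frad 2.2 Fz -0.1 z 238.6 w 21.5
```

Emit:
step_arm:
  increments: "-2.6 -0.03 0 0.15 1; -2.6 -0.03 0 0.15 1; -2.6 -0.03 0 0.15 1; -2.6 -0.03 0 0.15 1; -2.6 -0.03 0 0.15 1"

```text
t: 28.0
ee_pos: [414.5, 317.7, 238.6]
eef_rot: [[0.589, -0.808, 0.001], [-0.808, -0.589, -0.001], [0.002, -0.0, -1.0]]
force: [4.4, -6.6, -0.1]
width: 21.1
```

```bash
python3 f.py
```

```text
t 28.00 R 123.8 joint 0.128 yaw_y -143.9 arm -143.9 Fres(cw-opposing) 7.9 Frad 0.3 Fz -0.1 z 238.6 w 21.1
```

Emit:
step_arm:
  increments: "-2.6 -0.03 0 0.15 1; -2.6 -0.03 0 0.15 1; -2.6 -0.03 0 0.15 1; -2.6 -0.03 0 0.15 1; -2.6 -0.03 0 0.15 1"

```text
t: 28.62
ee_pos: [407.5, 328.6, 238.6]
eef_rot: [[0.501, -0.865, 0.001], [-0.865, -0.501, -0.001], [0.002, -0.001, -1.0]]
force: [5.0, -5.9, -0.7]
width: 21.5
```

```bash
python3 f.py
```

```text
t 28.62 R 123.8 joint 0.233 yaw_y -149.9 arm -150.0 Fres(cw-opposing) 7.6 Frad -1.3 Fz -0.7 z 238.6 w 21.5
```

Emit:
step_arm:
  increments: "-2.6 -0.03 0 0.15 1; -2.6 -0.03 0 0.15 1; -2.6 -0.03 0 0.15 1; -2.6 -0.03 0 0.15 1; -2.6 -0.03 0 0.15 1"

```text
t: 29.25
ee_pos: [401.6, 340.2, 238.6]
eef_rot: [[0.408, -0.913, 0.002], [-0.913, -0.408, -0.001], [0.002, -0.001, -1.0]]
force: [4.7, -6.1, -0.9]
width: 20.8
```

```bash
python3 f.py
```

```text
t 29.25 R 123.7 joint 0.338 yaw_y -155.9 arm -156.0 Fres(cw-opposing) 7.5 Frad -1.8 Fz -0.9 z 238.6 w 20.8
```

Emit:
step_arm:
  increments: "-3.46 -0.05 0 0.2 1; -3.46 -0.05 0 0.2 1; -3.46 -0.05 0 0.2 1; -3.46 -0.05 0 0.2 1; -3.46 -0.05 0 0.2 1"

```text
t: 29.88
ee_pos: [395.8, 356.4, 238.6]
eef_rot: [[0.277, -0.961, 0.002], [-0.961, -0.277, -0.001], [0.002, -0.001, -1.0]]
force: [5.3, -6.8, -0.7]
width: 21.3
```

```bash
python3 f.py
```

```text
t 29.88 R 123.6 joint 0.477 yaw_y -163.9 arm -163.9 Fres(cw-opposing) 8.0 Frad -3.2 Fz -0.7 z 238.6 w 21.3
```

Still free-running. Another back-swing.

Emit:
step_arm:
  increments: "8.65 -0.3 0 -0.5 1; 8.65 -0.3 0 -0.5 1; 8.65 -0.3 0 -0.5 1; 8.65 -0.3 0 -0.5 1; 8.65 -0.3 0 -0.5 1"

```text
t: 30.5
ee_pos: [414.1, 318.3, 238.6]
eef_rot: [[0.591, -0.806, 0.0], [-0.806, -0.591, 0.001], [-0.001, -0.0, -1.0]]
force: [0.0, 1.1, 0.7]
width: 21.3
```

Emit:
step_arm:
  increments: "8.65 -0.3 0 -0.5 1; 8.65 -0.3 0 -0.5 1; 8.65 -0.3 0 -0.5 1; 8.65 -0.3 0 -0.5 1; 8.65 -0.3 0 -0.5 1"

```text
t: 31.12
ee_pos: [444.9, 288.2, 238.5]
eef_rot: [[0.831, -0.556, -0.001], [-0.556, -0.831, -0.0], [-0.001, 0.001, -1.0]]
force: [-3.6, -0.9, 3.0]
width: 21.3
```

Emit:
step_arm:
  increments: "4.33 -0.08 0 -0.25 1; 4.33 -0.08 0 -0.25 1; 4.33 -0.08 0 -0.25 1; 4.33 -0.08 0 -0.25 1; 4.33 -0.08 0 -0.25 1"

```text
t: 31.75
ee_pos: [463.8, 277.6, 238.5]
eef_rot: [[0.915, -0.404, -0.001], [-0.404, -0.915, -0.001], [-0.001, 0.001, -1.0]]
force: [-4.4, -4.0, 4.1]
width: 21.3
```

Emit:
step_arm:
  increments: "-2.6 -0.03 0 0.15 1; -2.6 -0.03 0 0.15 1; -2.6 -0.03 0 0.15 1; -2.6 -0.03 0 0.15 1; -2.6 -0.03 0 0.15 1"

```text
t: 32.38
ee_pos: [452.6, 283.4, 238.6]
eef_rot: [[0.867, -0.499, 0.0], [-0.499, -0.867, -0.001], [0.001, 0.001, -1.0]]
force: [1.1, -6.8, 1.6]
width: 21.6
```

```bash
python3 f.py
```

```text
t 32.38 R 123.9 joint -0.289 yaw_y -119.9 arm -120.0 Fres(cw-opposing) 4.4 Frad 5.4 Fz 1.6 z 238.6 w 21.6
```

Emit:
step_arm:
  increments: "-2.6 0.2 0 0.15 1; -2.6 0.2 0 0.15 1; -2.6 -0.03 0 0.15 1; -2.6 -0.03 0 0.15 1; -2.6 -0.03 0 0.15 1"

```text
t: 33.0
ee_pos: [442.2, 289.9, 238.6]
eef_rot: [[0.81, -0.586, 0.002], [-0.586, -0.81, -0.001], [0.003, -0.0, -1.0]]
force: [6.0, -8.4, -1.5]
width: 21.2
```

```bash
python3 f.py
```

```text
t 33.00 R 124.0 joint -0.190 yaw_y -125.9 arm -125.7 Fres(cw-opposing) 9.8 Frad 3.3 Fz -1.5 z 238.6 w 21.2
```

Emit:
step_arm:
  increments: "-2.6 -0.03 0 0.15 1; -2.6 -0.03 0 0.15 1; -2.6 -0.03 0 0.15 1; -2.6 -0.03 0 0.15 1; -2.6 -0.03 0 0.15 1"

```text
t: 33.62
ee_pos: [432.2, 298.0, 238.6]
eef_rot: [[0.744, -0.668, 0.002], [-0.668, -0.744, -0.002], [0.003, -0.0, -1.0]]
force: [6.5, -8.8, -0.7]
width: 21.5
```

```bash
python3 f.py
```

```text
t 33.62 R 124.0 joint -0.086 yaw_y -131.9 arm -131.7 Fres(cw-opposing) 10.7 Frad 2.2 Fz -0.7 z 238.6 w 21.5
```

Emit:
step_arm:
  increments: "-0.65 0 0 0.0375 1; -0.65 0 0 0.0375 1; -0.65 0 0 0.0375 1; -0.65 0 0 0.0375 1; -0.65 0 0 0.0375 1"

```text
t: 34.25
ee_pos: [429.9, 300.0, 238.6]
eef_rot: [[0.727, -0.687, 0.003], [-0.687, -0.727, -0.002], [0.003, -0.0, -1.0]]
force: [6.8, -10.2, -1.5]
width: 21.2
```

```bash
python3 f.py
```

```text
t 34.25 R 124.0 joint -0.061 yaw_y -133.4 arm -133.1 Fres(cw-opposing) 12.0 Frad 2.8 Fz -1.5 z 238.6 w 21.2
```

Emit:
step_arm:
  increments: "1 0 0 0 1; 0 0 0 0 0; 0 0 0 0 0; 0 0 0 0 0; 0 0 0 0 0"

```text
t: 34.88
ee_pos: [429.6, 300.3, 238.6]
eef_rot: [[0.728, -0.686, 0.0], [-0.686, -0.728, 0.0], [-0.0, -0.0, -1.0]]
force: [-0.7, 0.0, -0.3]
width: 56.8
```

Emit:
step_arm:
  increments: "0 0 0 0 0; 0 0 0 0 0; 0 0 0 0 0; 0 0 0 0 0; 0 0 0 0 0"

```text
t: 35.5
ee_pos: [429.7, 300.2, 238.6]
eef_rot: [[0.728, -0.686, -0.0], [-0.686, -0.728, 0.0], [-0.0, 0.0, -1.0]]
force: [0.2, 0.2, -0.3]
width: 92.8
```

Emit:
step_arm:
  increments: "0 0 -20 0 0; 0 0 -40 0 0; 0 0 -50 0 0; 0 20 -50 0 0; 0 40 -50 0 0"

```text
t: 36.12
ee_pos: [388.8, 256.9, 448.8]
eef_rot: [[0.728, -0.686, 0.0], [-0.686, -0.728, 0.0], [0.0, -0.0, -1.0]]
force: [0.2, -1.0, 0.7]
width: 93.1
```

Emit:
step_arm:
  increments: "0 40 -30 0 0; 0 40 0 0 0; 0 30 0 0 0; 0 0 0 0 0; 0 0 0 0 0"

```text
t: 36.75
ee_pos: [314.1, 177.4, 477.5]
eef_rot: [[0.727, -0.686, 0.0], [-0.686, -0.727, 0.0], [0.0, -0.0, -1.0]]
force: [-0.4, -1.0, -0.1]
width: 93.3
```

```bash
python3 look.py a8
python3 - <<'E'
from station import cams
import cv2
for n in("top","side"):cv2.imwrite(f"pics/{n}9.png",cams.capture(n)["pixels"][:,:,::-1])
E
```

```text
36.85 [314.20536983 177.61352932 477.20590723] [-0.31890292 -0.16403096  0.48171722]
```

View pics/a8.png

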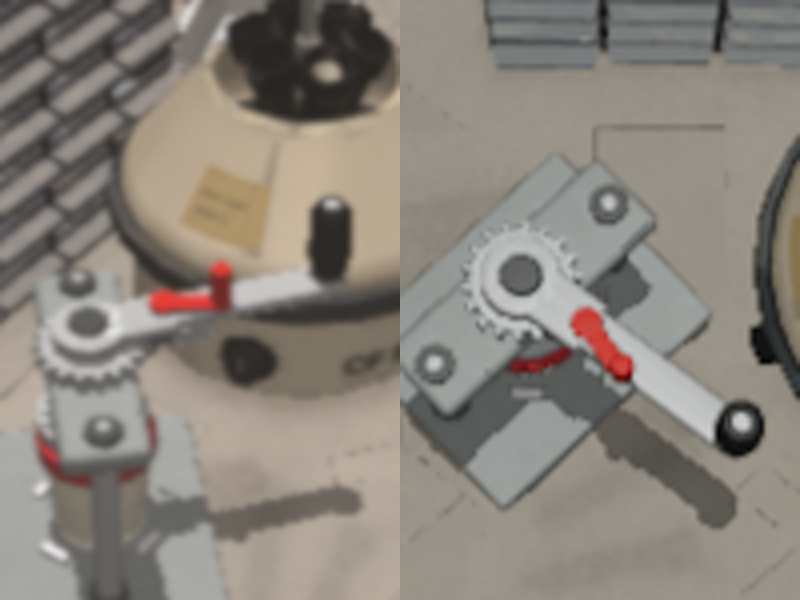

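View pics/top9.png

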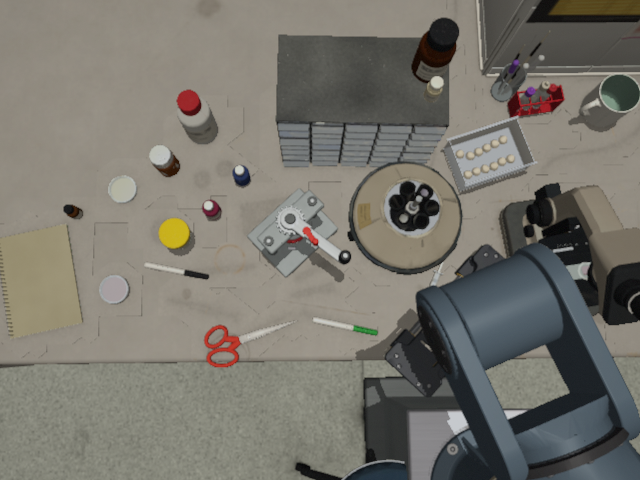

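View pics/side9.png

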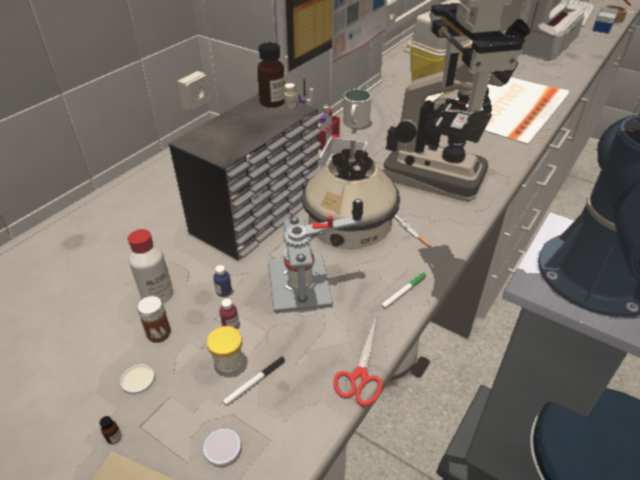

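```bash
python3 -c "
from station import job;print(job.sign_off())"
```

```text
the job is handed in; nothing more can be done
None
```

I flipped the red lever to tighten, wound the plate down, stopped when the push at the grip reached about 11 N, let go and handed the job in at about 37 s. The plate took five clockwise swings.

- **Push at the grip:** It was about 7–8 N while the plate ran free. On the last swing it read 9.8, then 10.7, then 12.0 N. Single readings scatter by about 0.5 N; a rough straight line through the three put it at about 11.5 N, so I stopped there. The clamp is therefore at, or slightly above, the 11 N asked for.
- **Final pictures:** The lever is on the tighten side, and the red-lidded cup stands upright in its place. The other things are where they were, except the syringe, which the arm partly hides in the top view and which I compared only by eye in the side view. The open gripper is well clear of everything, and the force reading is near zero.
- **Not checked directly:** I did not see the plate touch the lid or look for cracks. The firm hold is judged from the rising push alone.

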